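# Shut the row of sample tray covers with a fingertip

## Robot

A 6-joint arm with a two-finger parallel gripper is mounted at the origin on the work surface. World frame = base frame: x ahead of the robot, y to its left, z up, the work surface at z = 0. Lengths are in mm, angles in rad, forces in N, time in s.
With the tool pointing down it reaches from about 375 to 975 mm from the base axis. Payload 3.8 kg.
Tool frame: the origin (TCP) lies midway between the tips of the shut fingers; the grasp point (between the pads) lies env.grip_point_offset behind it (env.grip_point_offset is the distance from the TCP to the grasp point, in mm); y points along the fingers, z is the direction in which the jaws open and shut, and the axes are right-handed (so a half turn about y gives the same grasp; the last joint's range is limited). The gripper opens to 85 mm and grips with 20 to 120 N. Pads are 22 mm wide; open, the fingers measure 114 mm over their backs; the gripper's body (76 mm by 85 mm) begins 54 mm behind the grasp point. The pads swing forward as they close: fully open they stand 13 mm farther back than shut.
Start: joints at [-1.257, 0.264, 1.604, -0, 1.274, -0.037], TCP at [231.958, -633.888, 231.28] pointing down, gripper open.
Joint ranges: [-2.63, 2.63], [-0.94, 2.18], [0.31, 2.57], [-1.31, 4.45], [0, 2.66], [-2.55, 2.55]. Speed limits (rad/s): [2.57, 2.57, 3.14, 3.14, 3.14, 3.14].

## Interface

Orientations are given as a rotation vector (axis times angle).
In Python, from bench import env gives the robot as it stands.
- The arm moves only by the shell command python3 -m creep 'ROWS' [FORCE]. ROWS is JSON, a list of rows, each a list of 7 numbers: the shift along the tool's x, y, z scaled (see below), then the turn, a rotation vector about the tool's x, y, z scaled (see below), then the closure, from -1 (fully open) to 1 (shut), so that 0 is half open. A call has 1 to 20 rows; each row is the pose to reach, as a shift and turn from the pose commanded when the call began, along the tool's axes at that moment, turning the shorter way round; what a row does not reach only later rows make up. The controller multiplies each number of a shift by 0.12 m and each number of a turn by 360 degrees. A row lasts 1/8 s, in which the tool goes at most 62.5 mm and 10.7 degrees, less where a joint would pass 70% of its speed; a pose out of reach is approached as far as the arm can. A call with a number of a shift or a turn outside -1 to 1 is refused whole. A call with a gripper value outside its range is refused whole. The fingers move at their own pace and stop on an object; FORCE is the grip in N (left out, the last holds). Time passes only in rows, so rows that repeat a pose let the fingers close. It gives the time, the measured TCP pose, the force and the opening at its end, in the units of the state.
- env.get_state(): the state, without advancing time (a new reading comes with each control period).
- env.read_camera(name): name is "scene" or "side" or "wrist"; returns a dict with "pixels" (384x512x3 uint8, red, green, blue), "depth" (384x512 float32, mm along the optical axis (not along the pixel's ray), 0 where there is no reading), "mtx" (3x3 intrinsics, pixels), "T" (4x4, takes a point from camera to world coordinates). Camera axes: x right, y down, z forward; pixel columns grow to the right and rows downward; lengths in mm; the calibration is good to about 2 mm. A picture is of the moment at which its call begins.
- env.finish_job(): hands the job in, once; it reports no verdict.
Trained networks look in the newest picture that a camera, given by its name, has taken for a name from the list of things; names that differ only in an ending like _2 or _b are one class to them, and where a whole thing is asked for, a point or a joint stands for the part that bears it (a point fixed in the world has none). Each returns a list of dicts, best first, with "score" (0 to 1); they miss things now and then, are a little off and sometimes report something else, mostly with a low value. They report only what shows in the picture. A call takes as long as a camera call.
- env.trace(camera, query): "region" (384x512 bool, what is visible of it) and "box" ([left, top, right, bottom] in pixels, round what is visible of it).
The state is a dict: "time": time; "joint_positions": joint angles; "dq": joint speeds; "tau": joint torques, N m; "eef_pos": TCP position; "eef_rot": TCP orientation; "ft_force": force on the tool from outside, world axes, zero at the start; "torque": the same for the moment, N m; "grip_width": opening from 0.0 (shut) to 1.0 (fully open).
Only numpy, scipy, OpenCV 4.12 (cv2) and the standard library are available. Lean on these libraries where they do the work, as an engineer would, in place of code of your own. Each camera call takes 0.05 s, during which the arm holds its last target. There are 200 camera calls.

## Task

The sample tray's six flap covers have been left standing open. Run your fingertips lightly along the curved row, from the end without the black lug to the end with it, tipping the covers over one after another so that every one falls shut and lies flat over its well. Only push the covers gently: do not pinch, lift or shift the tray, and leave the jar, the weighing cup and the spatula where they are.

Things in the scene. Friction and masses are not known exactly. Their poses are not given: they have to be found in the camera images.
- tray: Loose grey sample tray, 1.2 kg: a quarter-ring of six wells in a curved row, 58 mm wide radially, walls 47 mm high. Origin on the table under the middle of the row, z up. The row's centre line is an arc of radius 160 mm about the tray frame's point x = -160 mm, y = 0; it crosses the origin at angle 0 and runs from -0.78 rad (first end, -y) to +0.78 rad (last end, +y).
- row_first (a point): Point on the hinge line of the first cover (cover0), on the row's centre line, 48 mm above the table.
- row_last (a point): Point on the row's centre line at the last end of the row, 48 mm above the table. Below it a black lug (22 mm wide, 38 mm long, top 24 mm above the table) sticks out along the row.
- jar: Bystander: small loose white jar with lid, 42 mm across, 55 mm high; origin under its centre.
- weighing_cup: Bystander: small loose aluminium weighing cup, 46 mm across, 35 mm high; origin under its centre.
- spatula: Bystander: thin loose steel laboratory spatula, 155 mm long, 11 mm wide, 4 mm high, lying along its x axis; origin under its middle.
- cover0 (a joint): White flap, 50 mm wide, 34 mm from hinge to free edge, 3 mm thick, 20 g. Radial hinge line 48 mm above the table at -0.78 rad of the row's arc. 0 = shut, flat over the well on the last-end side (top 51 mm above the table); 1.57 = upright; 1.95 = stop, leaning to the first end. Stays where left near upright, falls shut by itself below about 1.2 rad; tips with under 1 N.
- cover1 (a joint): White flap, 50 mm wide, 34 mm from hinge to free edge, 3 mm thick, 20 g. Radial hinge line 48 mm above the table at -0.52 rad of the row's arc. 0 = shut, flat over the well on the last-end side (top 51 mm above the table); 1.57 = upright; 1.95 = stop, leaning to the first end. Stays where left near upright, falls shut by itself below about 1.2 rad; tips with under 1 N.
- cover2 (a joint): White flap, 50 mm wide, 34 mm from hinge to free edge, 3 mm thick, 20 g. Radial hinge line 48 mm above the table at -0.26 rad of the row's arc. 0 = shut, flat over the well on the last-end side (top 51 mm above the table); 1.57 = upright; 1.95 = stop, leaning to the first end. Stays where left near upright, falls shut by itself below about 1.2 rad; tips with under 1 N.
- cover3 (a joint): White flap, 50 mm wide, 34 mm from hinge to free edge, 3 mm thick, 20 g. Radial hinge line 48 mm above the table at 0.00 rad of the row's arc. 0 = shut, flat over the well on the last-end side (top 51 mm above the table); 1.57 = upright; 1.95 = stop, leaning to the first end. Stays where left near upright, falls shut by itself below about 1.2 rad; tips with under 1 N.
- cover4 (a joint): White flap, 50 mm wide, 34 mm from hinge to free edge, 3 mm thick, 20 g. Radial hinge line 48 mm above the table at 0.26 rad of the row's arc. 0 = shut, flat over the well on the last-end side (top 51 mm above the table); 1.57 = upright; 1.95 = stop, leaning to the first end. Stays where left near upright, falls shut by itself below about 1.2 rad; tips with under 1 N.
- cover5 (a joint): White flap, 50 mm wide, 34 mm from hinge to free edge, 3 mm thick, 20 g. Radial hinge line 48 mm above the table at 0.52 rad of the row's arc. 0 = shut, flat over the well on the last-end side (top 51 mm above the table); 1.57 = upright; 1.95 = stop, leaning to the first end. Stays where left near upright, falls shut by itself below about 1.2 rad; tips with under 1 N.

How it is judged (in metres and radians):
On the way, in this order (a step that is already met when the one before it is completed fails the run):
1. cover 0 is tipped over, before the covers after it (value of joint cover0 below 0.8 rad).
2. cover 1 is tipped over, before the covers after it (value of joint cover1 below 0.8 rad).
3. cover 2 is tipped over, before the covers after it (value of joint cover2 below 0.8 rad).
4. cover 3 is tipped over, before the covers after it (value of joint cover3 below 0.8 rad).
5. cover 4 is tipped over, before the covers after it (value of joint cover4 below 0.8 rad).
6. cover 5 is tipped over, before the covers after it (value of joint cover5 below 0.8 rad).
At the end, for the whole second after the job is handed in: All six covers lie shut (within 0.08 rad), and the tray and the three bystanders are within 20 mm of where they began, the tray at rest (value of joint each of cover0, cover1, cover2, cover3, cover4, cover5 below 0.08 rad and distance of each of tray, jar, weighing_cup, spatula from where it was at the start of the episode below 0.02 m and linear speed of tray below 0.02 m/s); the robot touches nothing.
It fails at once if the tray or its covers are pushed or pinched with more than 12 N (contact force between any of the fingers, the arm and tray above 12 N).
It fails at once if the tray is lifted, tipped or shifted by more than 20 mm (distance of tray from where it was at the start of the episode above 0.02 m or angle between tray's own z axis and vertical above 0.1 rad or height (world z) of tray above 0.008 m).
It fails at once if a bystander is moved by more than 20 mm (distance of any of jar, weighing_cup, spatula from where it was at the start of the episode above 0.02 m).
It also fails if it takes over 48 s, if anything falls off the work surface, if the arm or the gripper's body presses on something with over 40 N, if the wrist force passes 120 N, or if a joint passes its speed limit or range.

## Working session

There is one attempt and no reset: what is moved stays moved. The work goes in short steps, Python scripts to look and compute and a shell command to move; the robot and the scene stay as the last step left them, time stands still between calls to the robot, and variables do not carry over. Pictures are saved under pics/ and viewed, about 8 in all and at most 12, crops included, and the job is handed in when it is done.

```bash
mkdir -p pics; ls; python3 - <<'E'
from bench import env
import numpy as np,cv2
s=env.get_state();print(s, env.grip_point_offset)
ims=[]
for c in("scene","side"):
    r=env.read_camera(c);np.savez(f"pics/{c}0.npz",**r)
    im=r["pixels"][:,:,::-1].copy();cv2.imwrite(f"pics/{c}0.png",im)
    print(c,r["T"].round(3).tolist(),r["mtx"].round(1).tolist())
    for q in("tray","cover0","row_last","jar","weighing_cup","spatula"):
        for d in env.trace(c,q)[:2]:
            m=d["region"]&(r["depth"]>0);v,u=np.nonzero(m);z=r["depth"][m]
            P=np.c_[(np.c_[u,v,np.ones(len(u))]@np.linalg.inv(r["mtx"]).T)*z[:,None],np.ones(len(u))]@r["T"].T
            print(c,q,round(d["score"],2),np.round(d["box"]),len(u),np.median(P[:,:3],0).round(),np.percentile(P[:,:3],2,0).round(),np.percentile(P[:,:3],98,0).round()) if len(u) else 0
E
```

```text
pics
{'time': 0.0, 'joint_positions': array([-1.25694126e+00,  2.64776782e-01,  1.60541818e+00, -3.26319494e-06,
        1.27370182e+00, -3.68992510e-02]), 'dq': array([ 0.00116746, -0.00071728, -0.00204108,  0.00083145, -0.00072692,
        0.00157487]), 'tau': array([ 9.04940157e-05, -5.15111232e+01, -3.67317080e+01,  2.26360144e-04,
        1.28757881e-02,  4.57308090e-06]), 'eef_pos': array([ 231.69875809, -633.18414468,  229.92225775]), 'eef_rot': array([-0.3601794 ,  2.03312103, -2.02841535]), 'ft_force': array([ 0.67094797, -0.00302436,  0.46982542]), 'torque': array([-0.02045269, -0.00656095, -0.02551785]), 'grip_width': 0.9970505719743236} 18.700000000000003
scene [[-0.579, 0.685, -0.442, 913.816], [0.815, 0.493, -0.304, 235.355], [0.009, -0.536, -0.844, 618.236], [0.0, 0.0, 0.0, 1.0]] [[357.0, 0.0, 253.2], [0.0, 357.0, 194.8], [0.0, 0.0, 1.0]]
scene tray 0.59 [181. 150. 326. 222.] 5440 [620.  25.  40.] [ 521. -106.    2.] [666. 125.  79.]
scene tray 0.2 [218. 172. 232. 201.] 220 [638. -16.  66.] [614. -23.  48.] [659. -10.  82.]
scene cover0 0.81 [238. 173. 255. 206.] 251 [
[... 887 characters left out ...]
   2.] [662. 127.  79.]
side cover0 0.86 [245. 157. 270. 170.] 290 [638. -19.  67.] [613. -27.  48.] [659. -11.  81.]
side cover0 0.62 [252. 166. 273. 184.] 264 [626.  18.  64.] [606.   5.  49.] [645.  29.  78.]
side row_last 0.71 [242. 131. 324. 238.] 3904 [607.  59.  46.] [ 507. -108.    1.] [662. 127.  80.]
side jar 0.63 [298. 167. 319. 195.] 469 [524.  11.  42.] [504. -17.   3.] [541.  19.  56.]
side weighing_cup 0.77 [221. 212. 241. 236.] 441 [687. 103.  22.] [666.  91.   2.] [708. 133.  36.]
side weighing_cup 0.73 [241. 127. 327. 238.] 3906 [606.  59.  46.] [ 506. -108.    1.] [662. 127.  80.]
side spatula 0.58 [174. 185. 236. 199.] 89 [714.   2.   3.] [682.  -6.  -1.] [816.  18.   5.]
```

View pics/scene0.png

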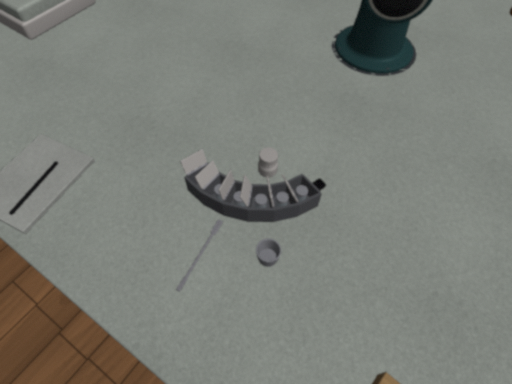

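View pics/side0.png

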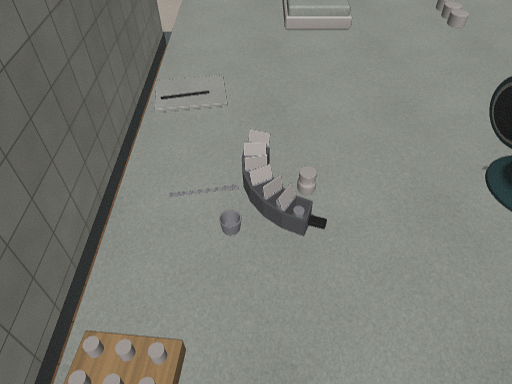

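The scene view shows the tray as an arc from about (190,165) to the black lug at (319,184). The jar is inside the arc at (268,160), the cup is at (268,252), and the spatula runs (178,290)–(222,222). The side view agrees, with the lug at (318,222). Next I'll fit the arc.

```bash
python3 - <<'E'
from bench import env
import numpy as np,cv2
from scipy.optimize import least_squares
from scipy.spatial.transform import Rotation as R
pts=[]
for c in("scene","side"):
    r=np.load(f"pics/{c}0.npz");z=r["depth"];v,u=np.nonzero(z>0);z=z[v,u]
    P=(np.c_[(np.c_[u,v,np.ones(len(u))]@np.linalg.inv(r["mtx"]).T)*z[:,None],np.ones(len(u))]@r["T"].T)[:,:3]
    pts.append(P)
P=np.vstack(pts)
P=P[(P[:,2]>8)&(P[:,2]<90)&(abs(P[:,0]-580)<110)&(P[:,1]>-150)&(P[:,1]<150)]
P=P[(np.hypot(P[:,0]-523,P[:,1]-1)>28)&(np.hypot(P[:,0]-687,P[:,1]-112)>30)]
top=P[P[:,2]<50]
# sector fit: soft penalty outside the sector + extreme reach
def polar(p,Q):
    d=Q[:,:2]-p[:2];return np.hypot(*d.T),np.angle(np.exp(1j*(np.arctan2(d[:,1],d[:,0])-p[2])))
body=top
def f(p):
    rr,a=polar(p,body);ro=[]
    for lo in np.arange(-.75,.75,.15):
        m=(a>lo)&(a<lo+.15)
        ro+= [np.percentile(rr[m],97)-189,0.6*(np.percentile(rr[m],3)-131)] if m.sum()>15 else [20,20]
    m=abs(rr-160)<25
    k=(rr>172)|(rr<148)   # excludes lug
    w=body[k&m] if 0 else None
    aa=a[k&(rr>125)&(rr<195)]
    ro+=[3*160*(np.percentile(aa,99)-.78),3*160*(np.percentile(aa,1)+.78)]
    return ro
best=min((least_squares(f,[480,y,ph],diff_step=1e-3,loss="soft_l1",f_scale=3) for y in(-30,0,) for ph in(0,.1,-.1)),key=lambda s:s.cost)
p=best.x;print("centre,phi",p,"cost",best.cost,np.round(f(p),1))
C=P[P[:,2]>56];rr,a=polar(p,C)
h,e=np.histogram(a,np.arange(-1.1,.9,.04));print([(round(x,2),int(n)) for x,n in zip(e,h) if n])
print("cover r",np.percentile(rr,[2,50,98]))
for th in(-1,-.9,-.78,-.52,-.26,0,.26,.52,.78):print(th,(p[:2]+160*np.array([np.cos(th+p[2]),np.sin(th+p[2])])).round(1))
print(R.from_rotvec(env.get_state()["eef_rot"]).as_matrix().round(3))
im=np.zeros((600,500,3),np.uint8)
for q in P[np.argsort(P[:,2])]:
    col=(0,255,0) if q[2]>56 else (0,160,255) if q[2]>44 else (150,60,60)
    cv2.circle(im,(int((q[1]+150)*1.65),int((q[0]-450)*2.4)),1,col,-1)
def px(r,t):return int((p[1]+r*np.sin(t+p[2])+150)*1.65),int((p[0]+r*np.cos(t+p[2])-450)*2.4)
for k in range(7):cv2.line(im,px(131,-.78+.26*k),px(189,-.78+.26*k),(255,255,255),1)
for r_ in(131,160,189):cv2.polylines(im,[np.array([px(r_,t) for t in np.linspace(-.78,.78,40)])],False,(0,0,255),1)
cv2.imwrite("pics/plan.png",im)
E
```

```text
Traceback (most recent call last):
IndexError: index -1 is out of bounds for axis 0 with size 0
```

```bash
cat > fit.py <<'E'
import numpy as np,cv2
from scipy.optimize import differential_evolution
def cloud(tag):
    out=[]
    for c in("scene","side"):
        r=np.load(f"pics/{c}{tag}.npz");z=r["depth"];v,u=np.nonzero(z>0);z=z[v,u]
        out.append((np.c_[(np.c_[u,v,np.ones(len(u))]@np.linalg.inv(r["mtx"]).T)*z[:,None],np.ones(len(u))]@r["T"].T)[:,:3])
    P=np.vstack(out)
    P=P[(P[:,2]>8)&(P[:,2]<90)&(abs(P[:,0]-580)<110)&(abs(P[:,1])<150)]
    return P[(np.hypot(P[:,0]-523,P[:,1]-1)>28)&(np.hypot(P[:,0]-687,P[:,1]-112)>30)]
def polar(p,Q):
    d=Q[:,:2]-p[:2];return np.hypot(*d.T),np.angle(np.exp(1j*(np.arctan2(d[:,1],d[:,0])-p[2])))
def fit(P):
    B=P[P[:,2]<52];G=np.zeros((110,150),np.uint8)
    G[((B[:,0]-470)/2).astype(int),((B[:,1]+150)/2).astype(int)]=1
    G=cv2.morphologyEx(G,cv2.MORPH_CLOSE,np.ones((3,3),np.uint8)).astype(bool)
    i,j=np.indices(G.shape);Q=np.c_[470+2*i.ravel()+1,-150+2*j.ravel()+1];g=G.ravel()
    def cost(p):
        r,a=polar(p,Q)
        d=np.minimum.reduce([29-abs(r-160),160*(.78-abs(a))])
        w=1/(1+np.exp(-np.clip(d/1.5,-30,30)))
        return -(w*g).sum()/np.maximum(w,g).sum()
    s=differential_evolution(cost,[(420,560),(-80,60),(-.5,.7)],seed=1,tol=1e-6)
    return s.x,-s.fun
E
cat > a.py <<'E'
from bench import env
from fit import *
from scipy.spatial.transform import Rotation as R
P=cloud("0");p,q=fit(P);print("centre,phi",p.round(3),"iou",round(q,3));np.save("p.npy",p)
C=P[P[:,2]>56];rr,a=polar(p,C)
h,e=np.histogram(a,np.arange(-1.1,.9,.04));print([(round(float(x),2),int(n)) for x,n in zip(e,h) if n])
print("cover r",np.percentile(rr,[2,50,98]))
for th in(-1,-.9,-.78,-.52,-.26,0,.26,.52,.78):print(th,(p[:2]+160*np.array([np.cos(th+p[2]),np.sin(th+p[2])])).round(1))
print(R.from_rotvec(env.get_state()["eef_rot"]).as_matrix().round(3))
im=np.zeros((600,600,3),np.uint8)
def uv(x,y):return int((y+150)*2),int((x-450)*2.4)
for q in P[np.argsort(P[:,2])]:
    cv2.circle(im,uv(*q[:2]),1,(0,255,0) if q[2]>56 else (0,160,255) if q[2]>44 else (150,60,60),-1)
px=lambda r,t:uv(p[0]+r*np.cos(t+p[2]),p[1]+r*np.sin(t+p[2]))
for k in range(7):cv2.line(im,px(131,-.78+.26*k),px(189,-.78+.26*k),(255,255,255),1)
for r_ in(131,160,189):cv2.polylines(im,[np.array([px(r_,t) for t in np.linspace(-.78,.78,40)])],False,(0,0,255),1)
cv2.imwrite("pics/plan.png",im)
E
python3 a.py
```

```text
centre,phi [479.816 -48.345   0.694] iou 0.459
[(-1.1, 225), (-1.06, 268), (-1.02, 10), (-0.9, 1), (-0.86, 75), (-0.82, 304), (-0.78, 128), (-0.58, 4), (-0.54, 272), (-0.5, 143), (-0.34, 46), (-0.3, 251), (-0.26, 128), (-0.06, 3), (-0.02, 201), (0.02, 60), (0.18, 26), (0.22, 158), (0.26, 69)]
cover r [134.80705907 159.52724264 182.96442144]
-1 [632.4 -96.5]
-0.9 [636.4 -81.1]
-0.78 [639.2 -62.1]
-0.52 [637.4 -20.6]
-0.26 [625.   18.9]
0 [602.8  54. ]
0.26 [572.4  82.2]
0.52 [535.7 101.6]
0.78 [495.3 110.9]
[[-0.939  0.     0.344]
 [-0.344 -0.    -0.939]
 [ 0.    -1.     0.   ]]
```

```bash
ls -la pics
```

```text
total 3284
drwxr-xr-x 2 agent agent    4096 Dec  4 13:08 .
drwxr-xr-x 3 agent agent    4096 Dec  4 13:08 ..
-rw-r--r-- 1 agent agent   44479 Dec  4 13:08 plan.png
-rw-r--r-- 1 agent agent 1377436 Dec  4 13:07 scene0.npz
-rw-r--r-- 1 agent agent  228186 Dec  4 13:07 scene0.png
-rw-r--r-- 1 agent agent 1377436 Dec  4 13:07 side0.npz
-rw-r--r-- 1 agent agent  315525 Dec  4 13:07 side0.png
```

View pics/plan.png

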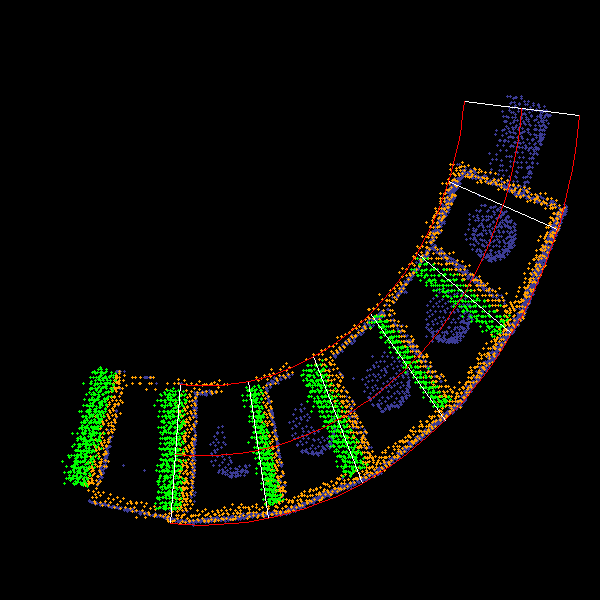

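The green covers and orange rim sit on the fitted circle. The angle fit is off by one cell because the lug pulled it. The rim end at (565,207) and the hinge bars give phi ≈ 0.485. The jar (r≈65) and cup (r≈262) are well clear of the path at r=160.

```bash
cat > way.py <<'E'
import numpy as np
from scipy.spatial.transform import Rotation as R
from bench import env
c=np.array([479.8,-48.3]);phi=.485
def at(th,z):return np.r_[c+160*np.array([np.cos(th+phi),np.sin(th+phi)]),z]
M=R.from_rotvec(env.get_state()["eef_rot"]).as_matrix()
def units(frm,to):return (M.T@(np.array(to)-frm)/120).round(3)
E
python3 - <<'E'
from way import *
s=env.get_state()["eef_pos"];a=at(-1.2,150);print(s,a,units(s,a))
b=at(-1.2,64);print(b,units(a,b))
prev=b
for t in np.arange(-1.15,.8,.05):print(round(t,2),(M.T@(at(t,64)-b)/120).round(3))
E
python3 -m creep '[[0,0,-0.5,0,0,0,1],[0,0,-1,0,0,0,1],[-0.3,0,-1,0,0,0,1],[-0.4,0,-1,0,0,0,1]]' 20
```

```text
[ 231.95250301 -633.90652436  231.30673228] [ 600.61491859 -153.19878667  150.        ] [-4.262  0.677 -2.706]
[ 600.61491859 -153.19878667   64.        ] [-0.     0.717 -0.   ]
-1.15 [-0.058 -0.    -0.034]
-1.1 [-0.113 -0.    -0.07 ]
-1.05 [-0.167 -0.    -0.11 ]
-1.0 [-0.219 -0.    -0.151]
-0.95 [-0.269 -0.    -0.196]
-0.9 [-0.316 -0.    -0.243]
-0.85 [-0.361 -0.    -0.292]
-0.8 [-0.403 -0.    -0.343]
-0.75 [-0.443 -0.    -0.397]
-0.7 [-0.48  -0.    -0.452]
-0.65 [-0.515 -0.    -0.509]
-0.6 [-0.546 -0.    -0.568]
-0.55 [-0.575 -0.    -0.628]
-0.5 [-0.6  -0.   -0.69]
-0.45 [-0.622 -0.    -0.753]
-0.4 [-0.641 -0.    -0.817]
-0.35 [-0.657 -0.    -0.881]
-0.3 [-0.67  -0.    -0.947]
-0.25 [-0.679 -0.    -1.013]
-0.2 [-0.685 -0.    -1.079]
-0.15 [-0.688 -0.    -1.146]
-0.1 [-0.687 -0.    -1.212]
-0.05 [-0.684 -0.    -1.279]
0.0 [-0.676 -0.    -1.345]
0.05 [-0.666 -0.    -1.411]
0.1 [-0.652 -0.    -1.476]
0.15 [-0.635 -0.    -1.541]
0.2 [-0.614 -0.    -1.604]
0.25 [-0.591 -0.    -1.667]
0.3 [-0.565 -0.    -1.728]
0.35 [-0.535 -0.    -1.788]
0.4 [-0.502 -0.    -1.846]
0.45 [-0.467 -0.    -1.902]
0.5 [-0.429 -0.    -1.957]
0.55 [-0.388 -0.    -2.01 ]
0.6 [-0.345 -0.    -2.06 ]
0.65 [-0.299 -0.    -2.109]
0.7 [-0.251 -0.    -2.155]
0.75 [-0.2   -0.    -2.198]
time: 1.2
eef_pos: [236.6, -503.8, 231.6]
eef_rot: [-0.36, 2.029, -2.031]
ft_force: [0.6, -1.3, 1.1]
grip_width: 0.143
```

```bash
python3 -m creep '[[-0.5,0,-0.22,0,0,0,1],[-0.97,0,-0.43,0,0,0,1],[-0.97,0,-0.43,0,0,0,1]]'
python3 -m creep '[[-0.5,0,-0.22,0,0,0,1],[-0.97,0,-0.43,0,0,0,1],[-0.97,0,-0.43,0,0,0,1]]'
python3 -m creep '[[-0.5,0,-0.22,0,0,0,1],[-0.97,0,-0.43,0,0,0,1],[-0.97,0,-0.43,0,0,0,1]]'
python3 - <<'E'
from way import *
s=env.get_state()["eef_pos"];print(s,units(s,at(-1.2,150)))
E
```

```text
time: 1.58
eef_pos: [330.2, -414.6, 231.8]
eef_rot: [-0.364, 2.027, -2.028]
ft_force: [0.3, -0.5, 0.6]
grip_width: -0.002
time: 1.95
eef_pos: [421.4, -326.6, 231.7]
eef_rot: [-0.364, 2.027, -2.028]
ft_force: [-0.1, -0.4, -0.3]
grip_width: -0.001
time: 2.33
eef_pos: [512.6, -238.7, 231.4]
eef_rot: [-0.363, 2.028, -2.029]
ft_force: [-0.7, -0.2, -0.5]
grip_width: -0.004
[ 512.60108202 -238.74260111  231.43526406] [-0.935  0.679 -0.414]
```

```bash
python3 -m creep '[[-0.5,0,-0.2,0,0,0,1],[-0.935,0.3,-0.414,0,0,0,1],[-0.935,0.68,-0.414,0,0,0,1],[-0.935,0.68,-0.414,0,0,0,1]]'
python3 -m creep '[[0,0.3,0,0,0,0,1],[0,0.6,0,0,0,0,1],[0,0.717,0,0,0,0,1],[0,0.717,0,0,0,0,1],[0,0.717,0,0,0,0,1]]'
python3 - <<'E'
from way import *
import cv2
s=env.get_state()["eef_pos"];print(s,units(s,at(-1.2,64)))
im=[]
for n in("scene","side"):
    r=env.read_camera(n);np.savez(f"pics/{n}1.npz",**r)
    im.append(cv2.resize(r["pixels"][100:260,150:360,::-1],(400,305),interpolation=cv2.INTER_CUBIC))
cv2.imwrite("pics/b.png",np.hstack(im))
E
```

```text
time: 2.82
eef_pos: [594.8, -154.8, 144.6]
eef_rot: [-0.371, 2.038, -2.031]
ft_force: [-0.3, 0.1, -0.1]
grip_width: -0.001
time: 3.45
eef_pos: [600.2, -155.2, 65.9]
eef_rot: [-0.356, 2.028, -2.031]
ft_force: [0.5, 0.2, 0.3]
grip_width: 0.001
[ 600.24505172 -155.24580909   65.92788854] [-0.009  0.016 -0.015]
```

View pics/b.png

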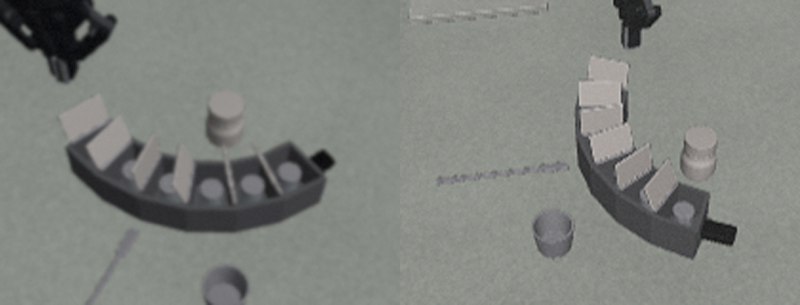

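The fingers (crop, left view, at (65,70)) stand just short of cover 0, and all six covers are still open. I'll do the first part of the sweep, covers 0 and 1.

```bash
python3 -m creep '[[-0.06,0.01,-0.04,0,0,0,1],[-0.12,0.01,-0.08,0,0,0,1],[-0.17,0.01,-0.12,0,0,0,1],[-0.22,0.01,-0.16,0,0,0,1],[-0.27,0.01,-0.2,0,0,0,1],[-0.32,0.01,-0.25,0,0,0,1],[-0.365,0.01,-0.3,0,0,0,1],[-0.41,0.01,-0.35,0,0,0,1],[-0.45,0.01,-0.4,0,0,0,1],[-0.485,0.01,-0.46,0,0,0,1],[-0.52,0.01,-0.52,0,0,0,1],[-0.55,0.01,-0.58,0,0,0,1],[-0.58,0.01,-0.64,0,0,0,1],[-0.605,0.01,-0.7,0,0,0,1],[-0.605,0.01,-0.7,0,0,0,1]]'
python3 - <<'E'
from way import *
import cv2
s=env.get_state()["eef_pos"];print(s)
for t in np.arange(-.5,.8,.05):print(round(t,2),units(s,at(t,64)))
im=[]
for n in("scene","side"):
    r=env.read_camera(n)
    im.append(cv2.resize(r["pixels"][100:260,150:360,::-1],(400,305),interpolation=cv2.INTER_CUBIC))
cv2.imwrite("pics/c.png",np.hstack(im))
E
```

```text
time: 5.42
eef_pos: [638.1, -49.6, 62.4]
eef_rot: [-0.361, 2.03, -2.03]
ft_force: [0.4, -0.3, 0.8]
grip_width: 0.003
[638.11566641 -49.63550416  62.41164313]
-0.5 [-0.01  -0.013  0.013]
-0.45 [-0.032 -0.013 -0.05 ]
-0.4 [-0.051 -0.013 -0.114]
-0.35 [-0.067 -0.013 -0.178]
-0.3 [-0.08  -0.013 -0.244]
-0.25 [-0.09  -0.013 -0.31 ]
-0.2 [-0.096 -0.013 -0.376]
-0.15 [-0.098 -0.013 -0.443]
-0.1 [-0.098 -0.013 -0.509]
-0.05 [-0.094 -0.013 -0.576]
-0.0 [-0.087 -0.013 -0.642]
0.05 [-0.076 -0.013 -0.708]
0.1 [-0.062 -0.013 -0.773]
0.15 [-0.045 -0.013 -0.838]
0.2 [-0.025 -0.013 -0.901]
0.25 [-0.002 -0.013 -0.964]
0.3 [ 0.025 -0.013 -1.025]
0.35 [ 0.054 -0.013 -1.085]
0.4 [ 0.087 -0.013 -1.143]
0.45 [ 0.122 -0.013 -1.199]
0.5 [ 0.16  -0.013 -1.254]
0.55 [ 0.201 -0.013 -1.307]
0.6 [ 0.244 -0.013 -1.357]
0.65 [ 0.29  -0.013 -1.406]
0.7 [ 0.338 -0.013 -1.452]
0.75 [ 0.389 -0.013 -1.495]
```

View pics/c.png

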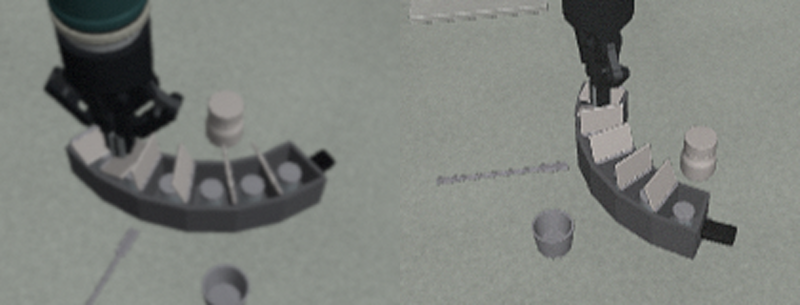

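Cover 0 lies flat (left view, (88,150)) and cover 1 is tipping ahead of the fingers at (125,160). Covers 2–5 are still standing and the tray hasn't moved, so I'll carry on.

```bash
python3 -m creep '[[-0.03,-0.01,-0.05,0,0,0,1],[-0.05,-0.01,-0.11,0,0,0,1],[-0.067,-0.01,-0.18,0,0,0,1],[-0.08,-0.01,-0.24,0,0,0,1],[-0.09,-0.01,-0.31,0,0,0,1],[-0.095,-0.01,-0.375,0,0,0,1],[-0.1,-0.01,-0.44,0,0,0,1],[-0.1,-0.01,-0.51,0,0,0,1],[-0.095,-0.01,-0.575,0,0,0,1],[-0.085,-0.01,-0.64,0,0,0,1],[-0.075,-0.01,-0.71,0,0,0,1],[-0.06,-0.01,-0.77,0,0,0,1],[-0.045,-0.01,-0.84,0,0,0,1],[-0.045,-0.01,-0.84,0,0,0,1]]'
python3 - <<'E'
from way import *
import cv2
s=env.get_state()["eef_pos"];print(s)
for t in np.arange(.15,.86,.05):print(round(t,2),units(s,at(t,64)))
im=[]
for n in("scene","side"):
    r=env.read_camera(n)
    im.append(cv2.resize(r["pixels"][100:260,150:360,::-1],(400,305),interpolation=cv2.INTER_CUBIC))
cv2.imwrite("pics/d.png",np.hstack(im))
E
```

```text
time: 7.28
eef_pos: [608.1, 46.8, 63.6]
eef_rot: [-0.361, 2.03, -2.03]
ft_force: [0.7, -0.0, 0.0]
grip_width: 0.002
[608.10448575  46.78884555  63.59609634]
0.15 [-0.003 -0.003  0.003]
0.2 [ 0.017 -0.003 -0.061]
0.25 [ 0.04  -0.003 -0.123]
0.3 [ 0.067 -0.003 -0.184]
0.35 [ 0.096 -0.003 -0.244]
0.4 [ 0.129 -0.003 -0.302]
0.45 [ 0.164 -0.003 -0.359]
0.5 [ 0.202 -0.003 -0.413]
0.55 [ 0.243 -0.003 -0.466]
0.6 [ 0.286 -0.003 -0.517]
0.65 [ 0.332 -0.003 -0.565]
0.7 [ 0.38  -0.003 -0.611]
0.75 [ 0.431 -0.003 -0.655]
0.8 [ 0.483 -0.003 -0.696]
0.85 [ 0.538 -0.003 -0.734]
```

View pics/d.png

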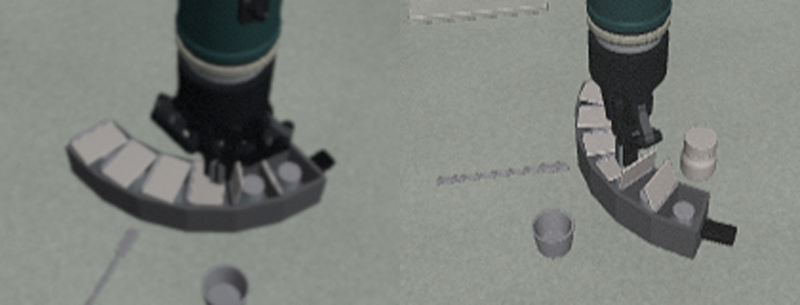

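Covers 0–3 are flat (left view, (95,145) to (208,188)), and covers 4 and 5 are still standing. Next I'll finish the sweep and lift.

```bash
python3 -m creep '[[0.017,0,-0.06,0,0,0,1],[0.04,0,-0.12,0,0,0,1],[0.067,0,-0.18,0,0,0,1],[0.095,0,-0.24,0,0,0,1],[0.13,0,-0.3,0,0,0,1],[0.165,0,-0.36,0,0,0,1],[0.2,0,-0.41,0,0,0,1],[0.245,0,-0.465,0,0,0,1],[0.285,0,-0.52,0,0,0,1],[0.33,0,-0.565,0,0,0,1],[0.38,0,-0.61,0,0,0,1],[0.43,0,-0.655,0,0,0,1],[0.48,0,-0.695,0,0,0,1],[0.48,0,-0.695,0,0,0,1],[0.48,-0.3,-0.695,0,0,0,1],[0.48,-0.7,-0.695,0,0,0,1],[0.48,-1,-0.695,0,0,0,1]]'
python3 -m creep '[[0.5,-0.3,0,0,0,0,1],[1,-0.5,0,0,0,0,1],[1,-0.5,0,0,0,0,1],[1,-0.5,0,0,0,0,1]]'
python3 - <<'E'
from way import *
import cv2
im=[]
for n in("scene","side"):
    r=env.read_camera(n);np.savez(f"pics/{n}2.npz",**r)
    im.append(cv2.resize(r["pixels"][100:260,150:360,::-1],(400,305),interpolation=cv2.INTER_CUBIC))
cv2.imwrite("pics/e.png",np.hstack(im))
from fit import cloud,polar
p=np.r_[c,phi];P=cloud("2");rr,a=polar(p,P)
for k in range(6):
    m=(abs(rr-160)<20)&(a>-.78+.26*k+.06)&(a<-.78+.26*k+.18);z=P[m,2]
    print(k,m.sum(),np.percentile(z,[5,50,95]).round(1) if m.any() else 0)
print(env.get_state()["ft_force"],(P[(rr<195)&(rr>125),2]>60).sum())
E
```

```text
time: 9.5
eef_pos: [526.7, 104.7, 185.9]
eef_rot: [-0.357, 2.03, -2.03]
ft_force: [-0.5, -0.2, -0.5]
grip_width: 0.002
time: 10.0
eef_pos: [413.6, 63.4, 244.2]
eef_rot: [-0.357, 2.03, -2.03]
ft_force: [0.1, -0.1, 0.1]
grip_width: 0.003
0 295 [33.1 50.7 52.4]
1 308 [27.9 50.6 52.4]
2 326 [40.2 50.8 52.4]
3 339 [38.6 50.7 52.5]
4 344 [35.4 50.6 52.3]
5 335 [48.7 50.8 52.6]
[-0.30514234 -0.26799916  0.23500192] 0
```

View pics/e.png

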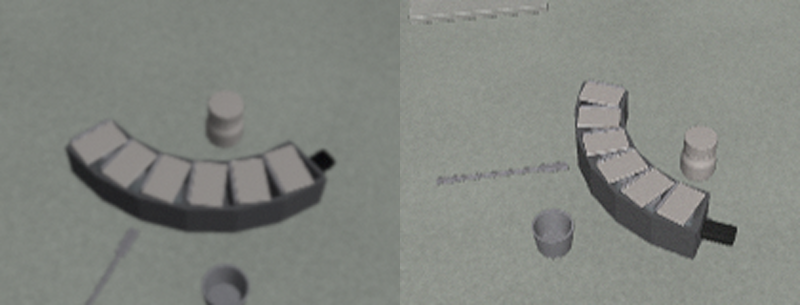

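All six covers lie flat at about 51 mm. The tray, jar, cup and spatula sit at the same pixels as before, and the arm is clear.

```bash
python3 -c "
from bench import env
print(env.finish_job())"
```

```text
the job is handed in; nothing more can be done
None
```

I swept the shut fingertips along the row's arc at about 64 mm height, from the end without the lug to the lug end. I then lifted clear and handed the job in at about 10 s; it gave no verdict.

- **Covers:** in the last check all six lay flat, with a median top height of 50.6–50.8 mm against 51 mm nominal. Nothing on the tray stood above 60 mm. Pictures after each of the three strokes showed the covers closing from first to last, with none falling early.
- **Tray and bystanders:** the tray, jar, weighing cup and spatula showed no visible shift between pictures. I compared these by eye and did not measure them in mm.
- **Forces:** the wrist force was within sensor noise (about 1 N) each time I read it. I read it only at the end of moves, so I have no record of the peak contact force during the sweep.
- **One disagreement:** the automatic fit put the tray angle one cell off, probably because of the lug. I corrected it to 0.485 rad by eye from the plan view, and the sweep fitted that value.

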